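Set the feeder's gate stop and load its case column

ROBOT

A 6-joint arm with a two-finger parallel gripper is mounted at the origin on a cart in front of the work surface, level with it; the furniture and walls round the work are solid. World frame = base frame: x ahead of the robot, y to its left, z up, the work surface at z = 0. Lengths are in m, angles in rad, forces in N, time in s.
With the tool pointing down it reaches from about 0.3 to 0.875 m from the base axis. Payload 6.4 kg.
Tool frame: the origin (TCP) lies between the finger pads; the fingertips stand 11 mm ahead of it and the grasp point (between the pads) lies 8 mm behind it; z points along the fingers, y is the line along which they close (so a half turn about z gives the same grasp; the last joint's range is limited). The gripper opens to 88 mm and grips with 3 to 60 N. Pads are 18 mm wide; open, the fingers measure 123 mm over their backs; the gripper's body (75 mm by 187 mm) begins 45 mm behind the grasp point.
Start: joints at [0.936, 0.181, 1.607, -0, 1.354, -0.206], TCP at [0.239, 0.523, 0.25] pointing down, gripper open.
Joint ranges: [-2.99, 2.99], [-0.89, 2.07], [0.3, 2.58], [-1.14, 4.28], [0, 2.63], [-3.12, 3.12]. Speed limits (rad/s): [2.57, 2.57, 3.01, 3.14, 3.14, 3.14].

INTERFACE

Orientations are given as a unit quaternion [w, x, y, z].
In Python, from cell import robot gives the robot as it stands. Calls block until the motion is done:
- robot.move_pose(position, orientation): joint-space move of the TCP to a pose.
- robot.move_straight(position, attitude=None, feed=0.15, stop_force=None): straight line of the TCP; attitude=None keeps the orientation; feed is the mean speed in m/s. With stop_force (N) it stops when the force on the tool has changed by that much, and returns True; else False.
- robot.goto_joints(angles): joint-space move.
- robot.command_gripper(opening, grasp_force=None): opening from 0.0 (shut) to 1.0 (fully open); grasp_force is the grip in N (None keeps the last); returns when the fingers have stopped.
- robot.sleep(seconds).
- robot.inverse_kinematics(position, orientation): joint angles nearest the present ones, or None.
- robot.get_state(): the state.
- robot.capture(name): name is "scene" or "top" or "wrist"; returns a dict with "image" (480x640x3 uint8, red, green, blue), "vertical_fov" (degrees; the focal length in pixels is half the picture's height over the tangent of half this angle, whatever the lens; pixels are square), "cx", "cy" (the principal point, pixels), "world_to_cam" (4x4, takes a point from world to camera coordinates). Camera axes: x right, y down, z forward; pixel columns grow to the right and rows downward; lengths in m; the calibration is good to about 2 mm. A picture is of the moment at which its call begins. There is no depth.
A pose or a line that the arm cannot do raises robot.MotionError and nothing moves.
- robot.close_job(): hands the job in; it is judged then, once.
The state is a dict: "time_s": time; "q": joint angles; "qd": joint speeds; "joint_torque": joint torques, N m; "eef_pos": TCP position; "eef_rot": TCP orientation; "wrist_force": force on the tool from outside, world axes, zero at the start; "torque": the same for the moment, N m; "grip_width": opening from 0.0 (shut) to 1.0 (fully open); "grasp_force": force on a finger pad.
Only numpy, scipy, OpenCV 4.12 (cv2) and the standard library are available. Lean on these libraries where they do the work, as an engineer would, in place of code of your own. Each camera call takes 0.05 s, during which the arm holds its last target. There are 200 camera calls.

TASK

Set the gate of the case feeder: slide the steel setting block under the stop screw's orange pad and, using the red-handled driver, screw the stop down until the block just drags beneath the pad - gripped lightly, neither loose nor jammed. Then take the block out without changing the setting and lay it on its blue rest, and stack all the red bit cases from the worktop flat in one square column on the yellow outline behind the gate. Leave the driver standing in its black holder, never turn the screw with the fingers, and leave the toad, the tape and the mouse alone.

Things in the scene. Friction and masses are not known exactly. Their poses are not given: they have to be found in the camera images.
- feeder: Fixed green case feeder. Origin at worktop level under the stop screw's axis; x along the bed from the open outlet (x = -110 mm, nearest the robot) to the back end (145 mm), y to its left. The bed is a flat plate 10 mm thick, y = -75 to 75 mm, with a small level ear on its right (x = 75 to 145, to y = -148 mm) that carries the driver holder.
- stop_screw (a joint): Stop screw angle, 0 to 7 rad, starts at 0.9 to 2.2; grows when turned clockwise seen from above, lowering the pad 2 mm per rad (the screw keeps its height). Friction 0.1 N m; stays where left. Its brass head is an upright tab 24 mm long, 6 mm thick, 14 mm tall, its top and ends rounded, on a 25 mm collar; at 0 rad the tab lies along the feeder's x, and it turns with the screw.
- screw_head (a point): Foot of the brass tab, on the screw's axis, on the collar (73 mm above the worktop); a seated driver's underside comes to this height. The screw stands in a gate bridging the bed: two posts at the feeder's y = +-66 mm, 120 mm clear between them, 22 mm deep in x, and a crossbeam 26 mm deep, z = 54 to 70 mm: keep the gripper 40 mm clear of it in x when low.
- pad_face (a point): Centre of the underside of the orange pad (20 mm across) on the screw's axis. Free, it is 34 mm minus 2 mm x screw angle above the bed: it meets the block's top at 4.0 rad. It is sprung: pushed up it yields up to 6 mm, 4 N per mm. The block drags rightly at 0.4 to 8 N: 0.1 to 2 mm (0.05 to 1 rad) past first touch.
- setting_block: Loose steel-coloured setting block, 130 x 30 x 26 mm (x, y, z), 0.25 kg. Origin at the centre of its underside. At first it lies across the bed behind the gate. For setting it lies flat on the bed with one end pushed 15 to 25 mm past the screw's axis and the rest lying towards the outlet.
- block_rest (a point): Centre of the flat blue rectangle (138 x 38 mm, long side along the feeder's x) on the worktop to the right of the outlet, at worktop level: the rest of the setting block, which lies flat along it (within about 15 mm).
- driver: Loose driver, 122 mm tall, 0.18 kg, standing on its foot in its holder. Origin at the centre of its underside. The foot is a steel block 36 x 30 x 26 mm (x, y, z) with a pocket open below, 28 mm long along its x, 10 mm wide, 18 mm deep, that goes over the screw's tab (either way round). Above it a 12 mm shank and, from 52 to 122 mm up, a round red handle 28 mm in diameter.
- driver_holder (a point): Centre of the floor of the driver's black holder on the feeder's right ear, 14 mm above the worktop: an open square cup 52 mm wide inside, walls 4 mm, rim 30 mm above the worktop.
- column_spot (a point): Centre of the yellow outline (64 mm along the feeder's x by 112 mm along its y) on the bed behind the gate, at the bed's surface, 10 mm above the worktop: the column of cases stands here, their long sides along the feeder's y (either way round).
- toad: Bystander: gold-coloured toad figurine, 64 x 70 x 71 mm, origin at the centre of its underside. Leave alone.
- tape_roll: Bystander: roll of tan packing tape lying flat, 96 mm across, 48 mm high, origin at the centre of its underside. Leave alone.
- computer_mouse: Bystander: black computer mouse, 104 x 62 x 37 mm, origin at the centre of its underside. Leave alone.
- case_1: Loose closed bit case with red lid, 62 x 110 x 22 mm (its x, y, z; the hinge side bulges 3 mm more to the eye), about 0.12 kg, lid fixed shut. Origin at the centre of its underside. Two to four of the four cases are present, lying flat on the worktop at the left; absent ones are to be ignored.
- case_2: Loose closed bit case with red lid, 62 x 110 x 22 mm (its x, y, z; the hinge side bulges 3 mm more to the eye), about 0.12 kg, lid fixed shut. Origin at the centre of its underside. Two to four of the four cases are present, lying flat on the worktop at the left; absent ones are to be ignored.
- case_3: Loose closed bit case with red lid, 62 x 110 x 22 mm (its x, y, z; the hinge side bulges 3 mm more to the eye), about 0.12 kg, lid fixed shut. Origin at the centre of its underside. Two to four of the four cases are present, lying flat on the worktop at the left; absent ones are to be ignored.
- case_4: Loose closed bit case with red lid, 62 x 110 x 22 mm (its x, y, z; the hinge side bulges 3 mm more to the eye), about 0.12 kg, lid fixed shut. Origin at the centre of its underside. Two to four of the four cases are present, lying flat on the worktop at the left; absent ones are to be ignored.
Not all that is in view belongs to the job. What is shaped like the case_1 but white is not meant.

How it is judged:
By the outcome, as a careful person would: the job done as asked, in the order asked, and still so for the second after the job is handed in, with the robot touching nothing.
Of case_1, case_2, case_3, case_4 only 2 to 4 are there at a start; the rules pass over those that are not, and their reading is None.
At some moment in a run one of setting_block may be knocked a few centimetres aside while the robot is not near it.
It also fails if it takes over 210 s, if anything falls off the work surface, if the arm or the gripper's body presses on something with over 40 N, if the wrist force passes 120 N, or if a joint passes its speed limit or range.

## Working session

There is one attempt and no reset: what is moved stays moved. The work goes in short steps, each a Python script; the robot and the scene stay as the last script left them, time stands still between calls to the robot, and variables do not carry over. Pictures are saved under pics/ and viewed, at most 17 in all, crops included, and the job is handed in when it is done.

```bash
ls; mkdir -p pics; python3 - <<'E'
from cell import robot
import cv2,numpy as np
for n in("scene","top"):
    c=robot.capture(n);cv2.imwrite(f"pics/{n}0.png",c["image"][:,:,::-1]);print(n,c["vertical_fov"],c["cx"],c["cy"],np.round(c["world_to_cam"],3).tolist())
s=robot.get_state();print(s)
E
```

```text
pics
scene 43.00314303123945 314.5620858835756 242.75677005087434 [[-0.739, -0.673, 0.006, 0.562], [-0.363, 0.39, -0.846, 0.155], [0.567, -0.628, -0.533, 1.433], [0.0, 0.0, 0.0, 1.0]]
top 54.01218757474614 321.9277454535196 245.133234858779 [[0.023, -1.0, -0.001, 0.269], [-0.985, -0.022, -0.172, 0.519], [0.172, 0.005, -0.985, 0.939], [0.0, 0.0, 0.0, 1.0]]
{'time_s': 0.1, 'q': array([ 9.35687992e-01,  1.81431632e-01,  1.60787607e+00,  9.33070890e-06,
        1.35381064e+00, -2.06320042e-01]), 'qd': array([ 0.00056488, -0.00251411, -0.00199931,  0.00165865,  0.00107615,
        0.0007731 ]), 'joint_torque': array([ 2.71728341e-04, -4.34811330e+01, -3.42697477e+01,  7.02674012e-02,
        3.39683436e-02,  1.54497053e-05]), 'eef_pos': array([0.23878493, 0.52257679, 0.24893541]), 'eef_rot': array([-3.15711994e-04,  2.12756408e-01,  9.77104973e-01, -6.94459524e-04]), 'wrist_force': array([ 0.2970508 ,  0.65413579, -1.16747711]), 'torque': array([ 0.06129006, -0.00864904, -0.02030605]), 'grasp_force': 0.0, 'grip_width': 0.9977226765560231}
```

View pics/scene0.png

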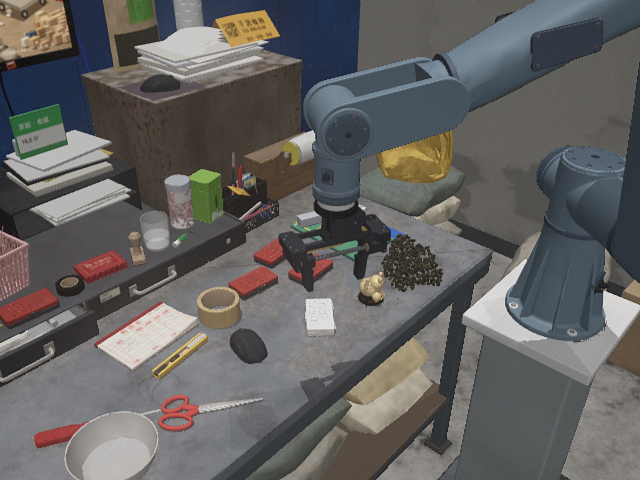

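View pics/top0.png

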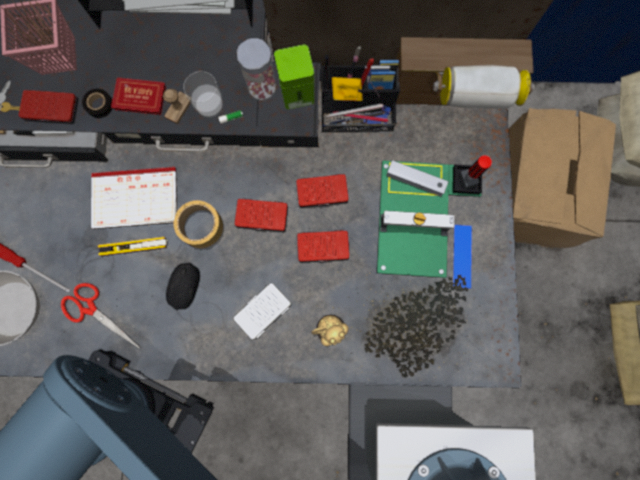

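Top view: the gate's screw is at about (419,219), the block at (417,178), the driver at (470,180), the blue rest at (463,256). Three red cases lie at (322,190), (261,214) and (323,246). The scene view shows the same three cases, and the red boxes further back sit on the drawers.

```bash
cat > h.py <<'E'
from cell import robot
import cv2,numpy as np
def cap(n,save=None):
    c=robot.capture(n)
    if save: cv2.imwrite(f"pics/{save}.png",c["image"][:,:,::-1])
    c["f"]=240/np.tan(np.radians(c["vertical_fov"])/2); c["W"]=np.array(c["world_to_cam"]); c["hsv"]=cv2.cvtColor(c["image"],cv2.COLOR_RGB2HSV)
    return c
def ray(c,uv,z):
    uv=np.atleast_2d(np.asarray(uv,float)); R=c["W"][:3,:3];o=-R.T@c["W"][:3,3]
    d=np.c_[(uv[:,0]-c["cx"])/c["f"],(uv[:,1]-c["cy"])/c["f"],np.ones(len(uv))]@R
    return (o+d*((z-o[2])/d[:,2])[:,None])[:,:2]
def proj(c,p):
    q=c["W"][:3,:3]@np.asarray(p,float)+c["W"][:3,3]; return np.array([c["cx"]+c["f"]*q[0]/q[2],c["cy"]+c["f"]*q[1]/q[2]])
def blobs(c,lo,hi,amin=150,roi=None):
    m=cv2.inRange(c["hsv"],np.array(lo),np.array(hi))
    if lo[0]==0 and hi[0]<=12: m|=cv2.inRange(c["hsv"],np.array([172,lo[1],lo[2]]),np.array([180,hi[1],hi[2]]))
    if roi is not None: k=np.zeros_like(m);x0,y0,x1,y1=roi;k[y0:y1,x0:x1]=255;m&=k
    m=cv2.morphologyEx(m,cv2.MORPH_OPEN,np.ones((2,2),np.uint8))
    cs=cv2.findContours(m,cv2.RETR_EXTERNAL,cv2.CHAIN_APPROX_NONE)[0]
    return sorted([k for k in cs if cv2.contourArea(k)>amin],key=cv2.contourArea,reverse=True)
def rect(c,k,z):
    """centre, long side, short side, direction of long side (deg) on plane z"""
    (x,y),(w,h),a=cv2.minAreaRect((ray(c,k.reshape(-1,2),z)*1000).astype(np.float32))
    if w<h: w,h,a=h,w,a+90
    return np.round([x/1000,y/1000,w/1000,h/1000,(a+90)%180-90],4)
def quat(th): return [0,np.cos(th/2),np.sin(th/2),0]   # tool down, tool x along world angle th
def st(): return robot.get_state()
E
python3 - <<'E'
from h import *
c=cap("top")
for n,lo,hi,z in[("green",(65,80,40),(90,255,255),.01),("red",(0,130,80),(8,255,255),.022),("blue",(105,120,100),(125,255,255),0),("yellow",(25,120,120),(35,255,255),.01)]:
    for k in blobs(c,lo,hi,60)[:7]: print(n,rect(c,k,z),cv2.boundingRect(k))
w=cap("wrist");s=st();C=-w["W"][:3,:3].T@w["W"][:3,3]
print("cam in world",C,"tcp",s["eef_pos"],w["vertical_fov"],"fwd",w["W"][2,:3],"right",w["W"][0,:3],s["q"])
q=s["eef_rot"];th=2*np.arctan2(q[2],q[1]);d=C-s["eef_pos"];print("theta",th,"tool offset",d[:2]@[np.cos(th),np.sin(th)],d[:2]@[np.sin(th),-np.cos(th)],d[2])
E
```

```text
green [5.10000e-01 8.42000e-02 1.48600e-01 1.06900e-01 8.76925e+01] (378, 226, 70, 52)
green [ 6.49900e-01  4.38000e-02  2.21500e-01  1.12200e-01 -8.87173e+01] (381, 165, 101, 50)
green [6.47200e-01 9.64000e-02 7.80000e-02 2.54000e-02 6.97617e+01] (392, 179, 34, 14)
green [6.91900e-01 5.08000e-02 6.01000e-02 1.92000e-02 8.13263e+01] (414, 167, 27, 11)
red [8.5150e-01 7.0410e-01 1.1160e-01 7.4300e-02 8.4944e+01] (112, 79, 54, 34)
red [8.21900e-01 9.07800e-01 1.18700e-01 6.71000e-02 8.67485e+01] (20, 91, 56, 31)
red [ 5.13900e-01  2.76900e-01  1.08600e-01  6.25000e-02 -8.59607e+01] (298, 232, 52, 31)
red [5.79800e-01 4.12500e-01 1.09400e-01 6.26000e-02 8.59337e+01] (236, 200, 52, 32)
red [ 6.37700e-01  2.81500e-01  1.08200e-01  6.24000e-02 -8.21861e+01] (298, 175, 51, 32)
red [  0.3827   0.7793   0.0839   0.0687 -43.775 ] (62, 284, 38, 39)
red [4.77100e-01 9.45000e-01 6.71000e-02 2.53000e-02 6.16781e+01] (0, 245, 26, 23)
blue [ 0.5026 -0.0269  0.1368  0.0388 -2.9947] (454, 226, 19, 63)
yellow [ 0.9024 -0.1789  0.0729  0.024  -5.6129] (520, 71, 12, 30)
yellow [ 5.01200e-01  7.28500e-01  6.48000e-02  2.20000e-02 -8.14379e+01] (100, 244, 31, 12)
cam in world [0.17284673 0.55436748 0.38523819] tcp [0.23889105 0.52269128 0.24917439] 58.94822661990446 fwd [ 0.25651116 -0.11838808 -0.95926341] right [ 0.41526612  0.90969915 -0.00122713] [ 9.35652672e-01  1.81262321e-01  1.60757869e+00  1.73733163e-05
  1.35383472e+00 -2.06304768e-01]
theta 2.7127500174928403 tool offset 0.07323540146813622 0.0013453861612885525 0.13606380746810479
```

```bash
python3 - <<'E'
from h import *
robot.move_pose([.45,.20,.32],quat(np.pi-.05))
robot.move_pose([.60,.05,.28],quat(np.pi-.05))
c=cap("wrist","w1"); print(st()["q"],st()["time_s"],proj(c,[.5665,.085,.073]))
import pickle;pickle.dump({k:c[k] for k in("image","hsv","W","f","cx","cy")},open("w1.pkl","wb"))
E
```

```text
[-1.11394536e-01  2.15365850e-01  1.50352414e+00  5.08371633e-04
  1.42250728e+00 -1.63393295e+00] 2.575 [353.78586168 164.176256  ]
```

View pics/w1.png

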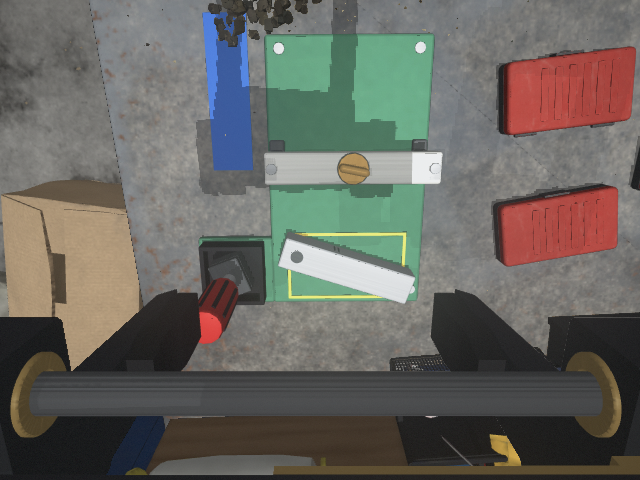

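The wrist picture shows the whole feeder. The tab is at (354,169), the block from (285,250) to (410,290), the driver foot at (233,275) and its handle top at (210,325). The blue rest is at (228,90), with the bean heap touching its upper end. I'll enlarge the tab and the driver foot.

```bash
python3 - <<'E'
from h import *
import pickle
c=pickle.load(open("w1.pkl","rb"))
im=c["image"][:,:,::-1]
a=cv2.resize(im[145:195,325:385],(780,650)[:2] if 0 else (480,400),interpolation=cv2.INTER_CUBIC)
b=cv2.resize(im[230:345,190:275],(296,400),interpolation=cv2.INTER_CUBIC)
cv2.imwrite("pics/c1.png",np.hstack([a,b]))
for n,lo,hi,z in[("blue",(105,120,60),(125,255,255),0),("yellow",(25,100,120),(35,255,255),.01),("green",(65,60,30),(90,255,255),.01),("white",(0,0,170),(180,40,255),.036)]:
    for k in blobs(c,lo,hi,150)[:4]: print(n,rect(c,k,z),cv2.boundingRect(k))
P=ray(c,[(278,48),(420,47)],.01);print("front screws",P)
print("corners",ray(c,[(265,34),(434,34),(270,301),(418,300)],.01))
E
```

```text
blue [ 0.506  -0.0227  0.1381  0.0381 -2.4416] (204, 13, 50, 158)
yellow [6.59000e-01 9.21000e-02 9.73000e-02 3.27000e-02 8.72108e+01] (309, 234, 98, 32)
green [ 0.5115  0.0875  0.1496  0.0995 87.2148] (265, 35, 171, 117)
green [6.52900e-01 4.53000e-02 2.21600e-01 1.21700e-01 8.76749e+01] (200, 185, 226, 118)
green [6.60500e-01 9.18000e-02 9.09000e-02 2.96000e-02 8.72107e+01] (312, 237, 92, 29)
green [6.94300e-01 6.38000e-02 7.95000e-02 2.54000e-02 8.72093e+01] (292, 272, 78, 24)
white [6.73700e-01 8.16000e-02 1.32900e-01 2.92000e-02 6.94535e+01] (279, 240, 137, 65)
white [5.76800e-01 1.31600e-01 6.99000e-02 2.74000e-02 8.72126e+01] (364, 153, 80, 32)
white [5.72600e-01 4.47000e-02 6.89000e-02 2.56000e-02 8.72125e+01] (266, 154, 79, 30)
front screws [[0.46915826 0.02599039]
 [0.47442301 0.1508664 ]]
corners [[ 4.57385200e-01  1.54808239e-02]
 [ 4.64554959e-01  1.62859326e-01]
 [ 7.10707039e-01 -1.56643237e-04]
 [ 7.17078004e-01  1.53812451e-01]]
```

View pics/c1.png

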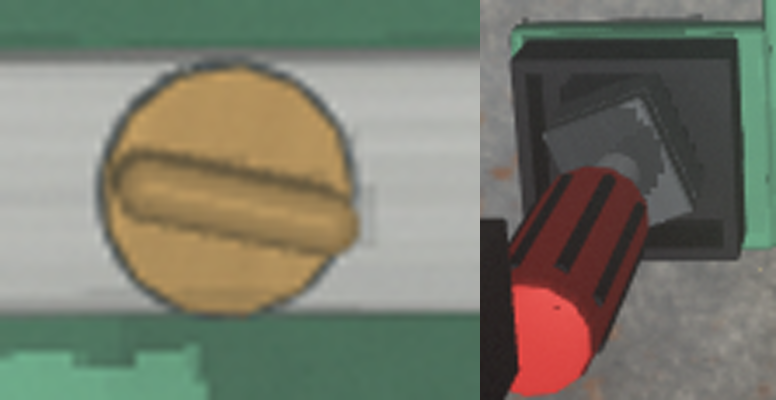

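```bash
python3 - <<'E'
from h import *
import pickle
c=pickle.load(open("w1.pkl","rb"))
A=lambda x,y:(325+x/8,145+y/8); B=lambda x,y:(190+(x-480)/3.48,230+y/3.48)
S=ray(c,[A(228,188)],.073)[0]; print("screw",S)
for p,q in(((140,152),(345,190)),((135,215),(310,248))):
    d=np.diff(ray(c,[A(*p),A(*q)],.08),axis=0)[0];print("tab dir deg",np.degrees(np.arctan2(d[1],d[0])))
K=ray(c,[B(545,133),B(640,95),B(692,212)],.040);print("foot",K,"ctr",(K[0]+K[2])/2,"len",np.linalg.norm(np.diff(K,axis=0),axis=1))
for d in np.diff(K,axis=0):print(np.degrees(np.arctan2(d[1],d[0])))
# handle top disc
k=[k for k in blobs(c,(0,150,190),(8,255,255),100,(185,290,275,360))]
for q in k: print("handletop",rect(c,q,.136),cv2.boundingRect(q))
y=np.radians(-2.8);F=np.array([[np.cos(y),np.sin(y)],[-np.sin(y),np.cos(y)]])
pts=np.vstack([q.reshape(-1,2) for q in blobs(c,(25,90,110),(35,255,255),8,(270,220,425,310))])
f=(ray(c,pts,.01)-S)@F.T; lo,hi=np.percentile(f,.5,0),np.percentile(f,99.5,0);print("outline feeder",f.min(0),f.max(0),"ctr",(f.min(0)+f.max(0))/2)
# holder rim: dark blob
for q in blobs(c,(0,0,0),(180,255,60),500,(195,225,275,310)):print("holder",rect(c,q,.03))
for z,n in((.073,"beam"),):
    pass
k=blobs(c,(65,60,30),(90,255,255),150)[0];g=(ray(c,k.reshape(-1,2),.01)-S)@F.T;print("bed front part feeder",g.min(0),g.max(0))
E
```

```text
screw [0.56992942 0.08469086]
tab dir deg 76.84159995075633
tab dir deg 76.61234938825075
foot [[ 0.66078446 -0.05106845]
 [ 0.65121737 -0.02427261]
 [ 0.68576918 -0.01342353]] ctr [ 0.67327682 -0.03224599] len [0.02845253 0.03621505]
109.6484229085913
17.43201089072717
handletop [ 0.6741 -0.0277  0.0253  0.0147 -7.1361] (201, 313, 21, 32)
outline feeder [ 0.07225815 -0.05774706] [0.14135613 0.06038552] ctr [0.10680714 0.00131923]
bed front part feeder [-0.10827001 -0.07486527] [-0.00870955  0.07470613]
```

```bash
cat >> h.py <<'E'
YF=np.radians(-2.8); S=np.array([.5699,.0845])
EX=np.array([np.cos(YF),np.sin(YF)]);EY=np.array([-np.sin(YF),np.cos(YF)])
def fw(x,y,z): return [*(S+x*EX+y*EY),z]
def rep(t=""): s=st();print(t,"t%.1f"%s["time_s"],np.round(s["eef_pos"],4),"F",np.round(s["wrist_force"],1),"T",np.round(s["torque"],2),"w%.1f"%(s["grip_width"]*88),"gf%.1f"%s["grasp_force"],"q",np.round(s["q"],2))
E
python3 - <<'E'
from h import *
g=[.6877,.1190];th=np.radians(69.45)
robot.move_pose([*g,.13],quat(th)); robot.command_gripper(.6)
robot.move_straight([*g,.027],feed=.1);rep("down")
robot.command_gripper(0,45);rep("grip")
robot.move_straight([*g,.16],feed=.15);rep("lift")
robot.move_pose(fw(-.145,0,.16),quat(np.radians(177.2)));rep()
cap("wrist","w2")
E
```

```text
down t6.2 [0.6885 0.119  0.028 ] F [ 0.1 -0.4  0.5] T [-0.09  0.06 -0.02] w52.4 gf0.0 q [0.   0.69 1.38 0.   1.07 0.36]
grip t6.7 [0.6878 0.1191 0.0275] F [-1.4  0.6  2.8] T [ 0.    0.37 -0.07] w29.2 gf45.0 q [0.   0.69 1.39 0.   1.07 0.36]
lift t7.7 [0.6868 0.119  0.1584] F [-1.  -0.1 -2.8] T [ 0.04  0.09 -0.02] w29.4 gf45.0 q [0.   0.53 1.34 0.   1.28 0.36]
 t9.4 [0.4255 0.0915 0.1601] F [-0.5 -0.9 -1.9] T [ 0.01  0.13 -0.02] w29.6 gf45.0 q [-0.06 -0.03  2.03 -0.    1.14 -1.58]
```

View pics/w2.png

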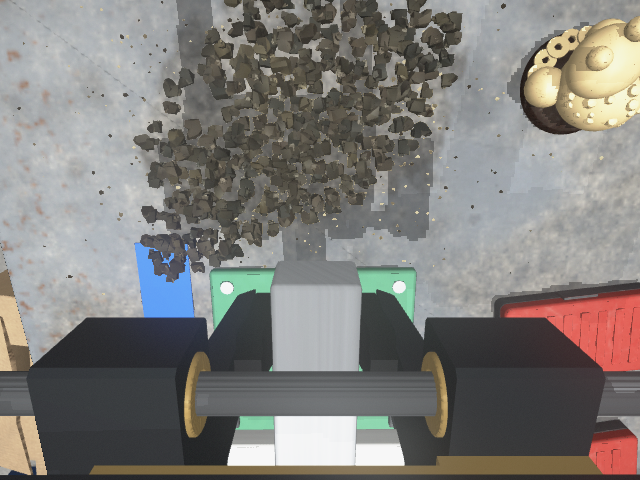

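The block is held level and aligned over the outlet. A few bean pieces overlap the near end of the blue rest, at about (165,260).

```bash
python3 - <<'E'
from h import *
print(robot.move_straight(fw(-.145,0,.045),feed=.12))
print(robot.move_straight(fw(-.145,0,.0265),feed=.03,stop_force=6));rep("down")
robot.command_gripper(.42);rep("open")
robot.command_gripper(0,30);rep("regrip")
p=st()["eef_pos"]
print(robot.move_straight(fw(-.085,0,p[2]+.0005),feed=.05,stop_force=12));rep("slid")
robot.command_gripper(.42)
robot.move_straight(fw(-.085,0,.16));robot.move_pose(fw(-.04,-.02,.28),quat(np.pi-.05))
c=cap("wrist","w3");rep()
import pickle;pickle.dump({k:c[k] for k in("image","hsv","W","f","cx","cy")},open("w3.pkl","wb"))
E
```

```text
False
True
down t11.1 [0.4253 0.0916 0.0292] F [-0.4  0.   7. ] T [-0.02  0.39 -0.01] w29.6 gf45.0 q [-0.06  0.22  2.09 -0.    0.83 -1.58]
open t11.4 [0.4242 0.0916 0.0286] F [ 0.5  0.1 -0.6] T [ 0.05  0.01 -0.02] w37.1 gf0.0 q [-0.06  0.22  2.09  0.    0.83 -1.58]
regrip t11.7 [0.4243 0.0917 0.0287] F [-0.3  0.8  0.2] T [ 0.04  0.02 -0.02] w29.6 gf29.8 q [-0.06  0.22  2.09  0.    0.83 -1.58]
False
slid t13.0 [0.4847 0.0887 0.0292] F [-0.   0.1 -2.6] T [0.03 0.07 0.01] w29.5 gf29.8 q [-0.06  0.33  1.94  0.    0.87 -1.58]
 t15.0 [0.528  0.0666 0.2781] F [-0.2 -0.3  0.6] T [ 0.03 -0.02 -0.01] w36.9 gf0.0 q [-0.1   0.06  1.68  0.    1.4  -1.62]
```

View pics/w3.png

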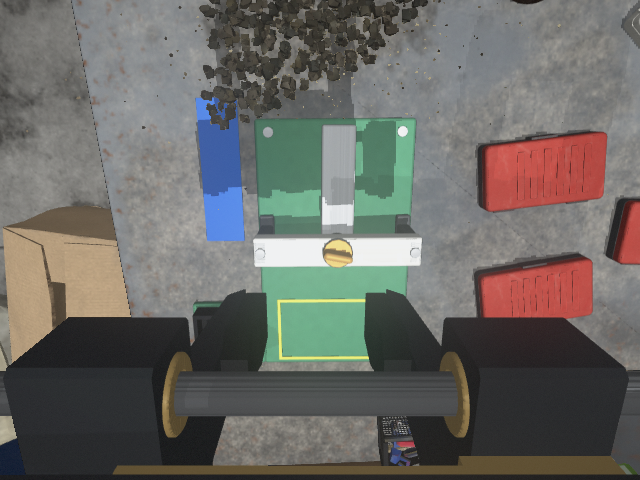

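The block lies along the bed with its outlet end at (338,125), running under the beam. The yellow outline, from (278,300) to about (395,358), is now clear.

```bash
python3 - <<'E'
from h import *
import pickle
c=pickle.load(open("w3.pkl","rb"))
F=np.array([EX,EY]); f=lambda uv,z:(ray(c,uv,z)-S)@F.T
print("block end",f([(322,125),(354,125),(320,232),(354,232)],.036))
print("bed corners",f([(256,118),(415,118)],.01))
print("outline",f([(278,300),(278,358)],.01))
k=blobs(c,(12,90,90),(24,255,255),60,(310,225,370,280))
for q in k:
    (x,y),r=cv2.minEnclosingCircle(q);print("collar",(x,y),r,f([(x,y)],.074))
for q in blobs(c,(105,120,60),(125,255,255),150)[:1]:print("rest",rect(c,q,0))
print("rest corners",f([(196,98),(244,240),(206,241)],0))
E
```

```text
block end [[-0.10442405 -0.01311057]
 [-0.10439919  0.01450476]
 [-0.00868874 -0.01463663]
 [-0.00866347  0.0168625 ]]
bed corners [[-0.11011367 -0.07334948]
 [-0.10998141  0.07261192]]
outline [[ 0.0716237  -0.05783169]
 [ 0.13999318 -0.05959269]]
collar (338.5, 259.5) 13.729630470275879 [[0.00512941 0.00073905]]
rest [ 0.5064 -0.0227  0.1379  0.0382 -2.4795]
rest corners [[-0.1279601  -0.12971794]
 [ 0.00958267 -0.09176829]
 [ 0.01061598 -0.13061259]]
```

```bash
python3 - <<'E'
from h import *
import pickle
th=np.radians(177.2)
robot.move_pose(fw(-.085,0,.14),quat(th));robot.command_gripper(.5)
robot.move_straight(fw(-.085,0,.029),feed=.12)
robot.command_gripper(0,30);robot.move_straight(fw(-.0905,0,.029),feed=.03);rep("back")
robot.command_gripper(.45);robot.move_straight(fw(-.0905,0,.20),feed=.2);robot.command_gripper(.65)
th=np.radians(130.7);d=[.6733,-.032]
robot.move_pose([*d,.20],quat(th));robot.move_straight([*d,.102],feed=.12,stop_force=10);rep("at driver")
robot.command_gripper(0,60);rep("grip")
robot.move_straight([*d,.20],feed=.12);rep("lift")
c=cap("wrist","w4")
pickle.dump({k:c[k] for k in("image","hsv","W","f","cx","cy")},open("w4.pkl","wb"))
E
```

```text
back t17.7 [0.4804 0.0888 0.0297] F [ 2.1 -0.1  7. ] T [ 0.02 -0.29  0.05] w29.9 gf30.0 q [-0.06  0.32  1.96 -0.    0.86 -1.58]
at driver t21.4 [ 0.674  -0.0321  0.103 ] F [ 0.5  0.  -0.4] T [-0.01 -0.02 -0.02] w57.1 gf0.0 q [-0.22  0.54  1.44  0.    1.16 -0.93]
grip t22.0 [ 0.6733 -0.0321  0.1021] F [-0.4 -0.5  1.9] T [-0.1   0.1   0.01] w27.0 gf60.0 q [-0.22  0.55  1.44 -0.    1.16 -0.93]
lift t23.0 [ 0.6726 -0.0319  0.1988] F [-0.4 -0.1 -2.7] T [-0.03  0.03 -0.04] w26.7 gf60.0 q [-0.22  0.44  1.38 -0.    1.32 -0.93]
```

View pics/w4.png

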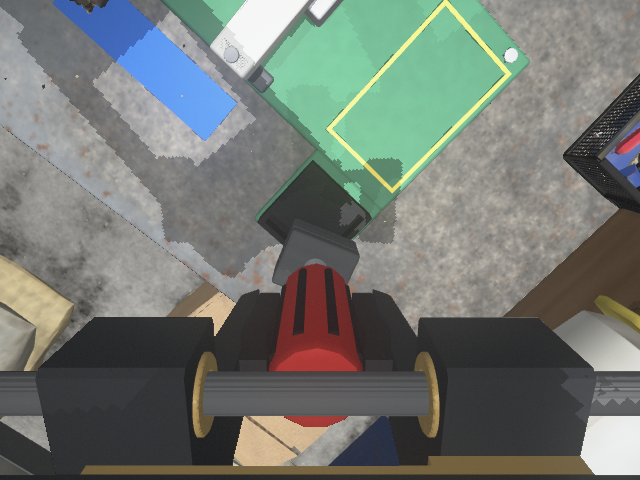

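The driver is held upright in the fingers, handle from (282,270) to (355,420), foot at about (318,252). I'll enlarge the foot to get its yaw and offset.

```bash
python3 - <<'E'
import cv2
im=cv2.imread("pics/w4.png")[205:305,260:375]
im=cv2.convertScaleAbs(im,alpha=1.8,beta=10)
cv2.imwrite("pics/c4.png",cv2.resize(im,None,fx=6,fy=6,interpolation=cv2.INTER_CUBIC))
E
```

```text
(no output)
```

View pics/c4.png

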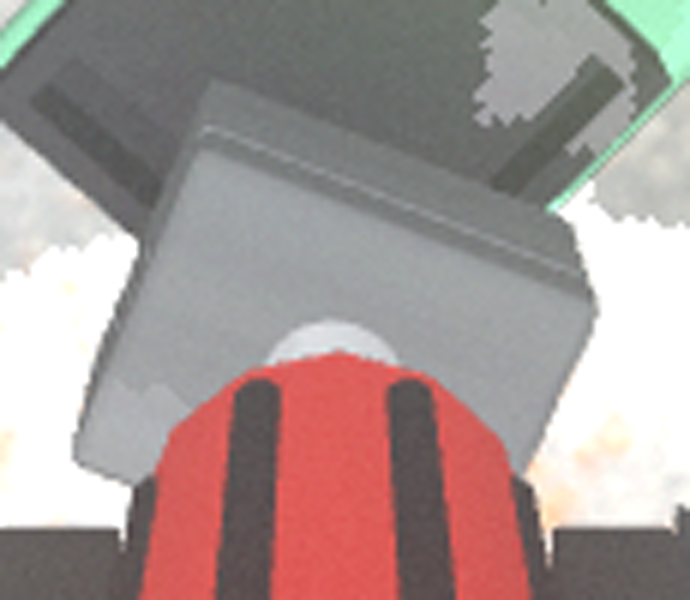

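```bash
python3 - <<'E'
from h import *
import pickle
c=pickle.load(open("w4.pkl","rb"));A=lambda x,y:(260+x/6,205+y/6)
K=ray(c,[A(200,138),A(592,300),A(77,455)],.1367)
print(K,"len",[np.linalg.norm(K[i]-K[0]) for i in(1,2)])
d=K[1]-K[0];e=K[2]-K[0];print("x dir",np.degrees(np.arctan2(d[1],d[0])),np.degrees(np.arctan2(e[1],e[0])))
print("ctr",(K[1]+K[2])/2,"tcp",st()["eef_pos"])
E
```

```text
[[ 0.65145305 -0.02221584]
 [ 0.68462929 -0.01177306]
 [ 0.66122715 -0.04993007]] len [np.float64(0.03478095037737341), np.float64(0.029387269963104076)]
x dir 17.47227441000299 -70.57355823916397
ctr [ 0.67292822 -0.03085156] tcp [ 0.67254462 -0.03186282  0.19855443]
```

```bash
python3 - <<'E'
from h import *
th=np.radians(189.4)
robot.move_pose([*S,.215],quat(th));robot.sleep(.3);rep("above")
print(robot.inverse_kinematics([*S,.16],quat(th-2.9)))
robot.move_straight([*S,.183],feed=.08);rep()
print(robot.move_straight([*S,.160],feed=.03,stop_force=10));rep("down")
E
```

```text
above t24.1 [0.5702 0.0839 0.2147] F [ 0.6 -0.1 -1.6] T [ 0.04  0.04 -0.01] w26.6 gf60.0 q [-0.06  0.22  1.64 -0.    1.29 -1.79]
[-5.87205987e-02  2.78210558e-01  1.68166095e+00 -4.44089210e-16
  1.18172115e+00  1.10642212e+00]
 t24.7 [0.5696 0.0845 0.1824] F [ 0.1 -0.7 -1.9] T [0.05 0.02 0.02] w26.7 gf60.0 q [-0.06  0.25  1.67 -0.    1.23 -1.79]
True
down t25.4 [0.5696 0.0845 0.161 ] F [-1.9  0.4  4.4] T [ 0.04  0.24 -0.01] w26.4 gf60.0 q [-0.06  0.28  1.68  0.    1.18 -1.79]
```

```bash
python3 - <<'E'
from h import *
robot.move_straight([*S,.162],feed=.02)
q=st()["q"].copy();q0=q[5]
for d in (.1,.2,.3,.8,1.3,1.8,2.2,2.5,2.8):
    q[5]=q0+d;robot.goto_joints(q);s=st();print(d,"t%.1f"%s["time_s"],"q6 %.3f"%(s["q"][5]-q0),np.round(s["wrist_force"],1),"Tz %.3f"%s["torque"][2],np.round(s["eef_pos"],4))
E
```

```text
0.1 t25.9 q6 0.097 [ 0.8  0.3 -2.1] Tz -0.010 [0.5696 0.0845 0.1614]
0.2 t26.2 q6 0.196 [-0.   0.1 -1.5] Tz 0.002 [0.5698 0.0845 0.1616]
0.3 t26.4 q6 0.295 [ 0.4 -0.4 -2.2] Tz -0.016 [0.5699 0.0845 0.1617]
0.8 t27.0 q6 0.795 [ 2.  -0.6 -3.6] Tz 0.068 [0.5702 0.0843 0.1619]
1.3 t27.5 q6 1.295 [ 2.2 -2.6 -2. ] Tz 0.004 [0.5701 0.0841 0.162 ]
1.8 t28.1 q6 1.797 [ 1.3 -3.1 -0.9] Tz 0.050 [0.5697 0.0843 0.1619]
2.2 t28.5 q6 2.195 [-0.1  0.1 -1.8] Tz -0.022 [0.5693 0.0849 0.1616]
2.5 t28.9 q6 2.494 [ 1.4 -0.3 -2.3] Tz 0.017 [0.5696 0.085  0.1617]
2.8 t29.3 q6 2.793 [ 3.3  0.8 -3.3] Tz 0.022 [0.57   0.0848 0.1617]
```

```bash
python3 - <<'E'
from h import *
import pickle
q=st()["q"].copy();q[5]-=.06;robot.goto_joints(q)
robot.move_straight([*S,.225],feed=.06);rep()
robot.move_pose(fw(-.13,0,.26),quat(np.radians(29)));robot.sleep(.2)
c=cap("wrist","w5");rep()
pickle.dump({k:c[k] for k in("image","hsv","W","f","cx","cy")},open("w5.pkl","wb"))
u=proj(c,[*S,.08]);print(u);x,y=u.astype(int)
a=cv2.resize(c["image"][max(y-30,0):y+30,x-35:x+35,::-1],(490,420),interpolation=cv2.INTER_CUBIC);cv2.imwrite("pics/c5.png",np.hstack([a,cv2.resize(c["image"][:,:,::-1],(300,225))[:,:].repeat(1,0) if 0 else cv2.copyMakeBorder(cv2.resize(c["image"][:,:,::-1],(300,225)),0,195,0,0,cv2.BORDER_CONSTANT)]));print(x-35,y-30)
E
```

```text
t30.8 [0.5696 0.0845 0.2244] F [-0.7 -0.3 -1.7] T [-0.06  0.15 -0.01] w26.3 gf60.0 q [-0.06  0.21  1.63  0.    1.31  0.94]
 t31.6 [0.4406 0.0907 0.2596] F [-0.5 -0.2 -2.2] T [-0.07  0.16  0.01] w26.8 gf60.0 q [-0.06 -0.12  1.89 -0.    1.37  1.  ]
[415.60440006  59.57136263]
380 29
```

View pics/c5.png

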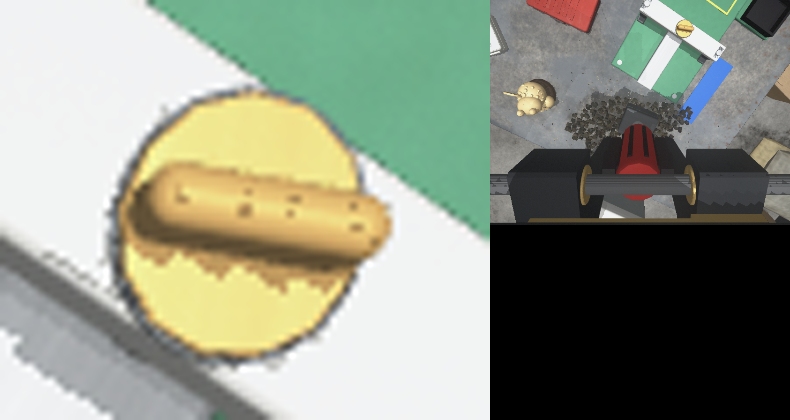

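The tab's edges run from (165,160) to (370,195) in the crop. I'll turn that into the screw angle.

```bash
python3 - <<'E'
from h import *
import pickle
c=pickle.load(open("w5.pkl","rb"));A=lambda x,y:(380+x/7,29+y/7)
for p,q in(((175,161),(360,188)),((160,240),(350,266)),((170,190),(370,225))):
    d=np.diff(ray(c,[A(*p),A(*q)],.085),axis=0)[0];t=np.degrees(np.arctan2(d[1],d[0]));print("dir",t,"screw rad",(np.radians(-2.8-t))%np.pi+np.pi)
E
```

```text
dir -68.58390858699936 screw rad 4.289738453263903
dir -68.16889219370229 screw rad 4.282495050751117
dir -70.08473184577976 screw rad 4.315932760620131
```

Screw at about 4.29 rad, so 0.29 rad past touch, which is inside the band. Next the driver goes back to its holder.

```bash
python3 - <<'E'
from h import *
import pickle
c=pickle.load(open("w1.pkl","rb"));B=lambda x,y:(190+(x-480)/3.48,230+y/3.48)
K=ray(c,[B(512,55),B(738,45),B(743,258)],.03);print(K,"holder",(K[0]+K[2])/2,"size",np.linalg.norm(np.diff(K,axis=0),axis=1))
H=(K[0]+K[2])/2
th=np.radians(109.7)
robot.move_pose(fw(.0,-.02,.26),quat(np.radians(60)))
robot.move_pose([*H,.21],quat(th));rep("above")
robot.move_straight([*H,.135],feed=.1,stop_force=12);rep()
print(robot.move_straight([*H,.100],feed=.04,stop_force=8));rep("down")
E
```

```text
[[ 0.64130481 -0.06022499]
 [ 0.64146345  0.00178486]
 [ 0.70483207 -0.00203963]] holder [ 0.67306844 -0.03113231] size [0.06201005 0.06348392]
above t33.2 [ 0.6725 -0.0304  0.2106] F [ 0.4 -0.4 -2.6] T [0.   0.06 0.  ] w27.0 gf60.0 q [-0.22  0.43  1.37  0.    1.34 -0.56]
 t34.1 [ 0.6736 -0.0313  0.1358] F [ 1.6 -0.2 -1.9] T [-0.09  0.07 -0.05] w26.8 gf60.0 q [-0.22  0.5   1.42  0.    1.21 -0.57]
True
down t34.8 [ 0.6725 -0.031   0.1021] F [-0.9 -0.   4.4] T [-0.05  0.02  0.07] w27.1 gf60.0 q [-0.22  0.54  1.44  0.    1.16 -0.57]
```

```bash
python3 - <<'E'
from h import *
import pickle
robot.command_gripper(.65);robot.move_straight([*st()["eef_pos"][:2],.21],feed=.12);rep("off")
robot.move_pose(fw(-.04,-.02,.28),quat(np.pi-.05));robot.sleep(.2)
c=cap("wrist","w6");rep()
pickle.dump({k:c[k] for k in("image","hsv","W","f","cx","cy")},open("w6.pkl","wb"))
E
```

```text
off t36.5 [ 0.6709 -0.0307  0.2088] F [ 0.2 -0.4  0.2] T [-0.04 -0.02 -0.05] w57.4 gf0.0 q [-0.22  0.43  1.38 -0.    1.34 -0.57]
 t37.7 [0.5293 0.0661 0.2794] F [0.2 0.7 0.3] T [ 0.01 -0.02  0.05] w57.5 gf0.0 q [-0.1   0.06  1.68 -0.    1.4  -1.62]
```

View pics/w6.png

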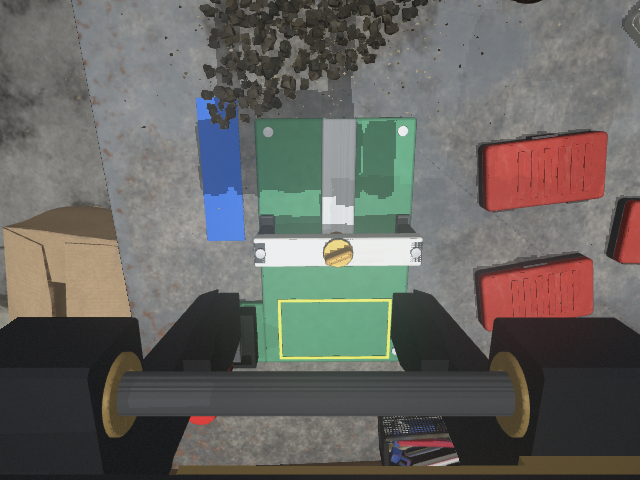

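```bash
python3 - <<'E'
from h import *
th=np.radians(177.2)
robot.move_pose(fw(-.0905,0,.14),quat(th));robot.command_gripper(.5)
robot.move_straight(fw(-.0905,0,.029),feed=.12);rep("at")
robot.command_gripper(0,40);rep("grip");z=st()["eef_pos"][2]
for x in(-.1,-.11,-.14,-.1655):
    robot.move_straight(fw(x,0,z),feed=.03);rep(x)
robot.command_gripper(.42);robot.move_straight(fw(-.1655,0,.060))
robot.move_straight(fw(-.12,0,.060));robot.move_straight(fw(-.12,0,.032),feed=.08)
robot.command_gripper(0,40);rep("regrip")
robot.move_straight(fw(-.12,0,.11),feed=.12);rep("lift")
R=(-.051,-.112)
robot.move_straight(fw(*R,.11));robot.move_straight(fw(*R,.035),feed=.1);
print(robot.move_straight(fw(*R,.019),feed=.03,stop_force=5));rep("down")
robot.command_gripper(.40);rep("open")
robot.move_straight(fw(*R,.12),feed=.15)
robot.move_pose([.50,.22,.33],quat(np.pi-.05));robot.sleep(.2)
c=cap("wrist","w7");rep()
import pickle;pickle.dump({k:c[k] for k in("image","hsv","W","f","cx","cy")},open("w7.pkl","wb"))
E
```

```text
at t39.9 [0.4801 0.0889 0.0296] F [-0.2  0.6  0.9] T [0.01 0.03 0.05] w44.1 gf0.0 q [-0.06  0.32  1.96 -0.    0.86 -1.58]
grip t40.2 [0.4801 0.0889 0.0297] F [-1.3  0.7  5.5] T [ 0.03  0.16 -0.09] w29.6 gf40.0 q [-0.06  0.32  1.96  0.    0.86 -1.58]
-0.1 t40.7 [0.4696 0.0894 0.0297] F [ 1.8 -0.1  0.4] T [ 0.05 -0.21 -0.03] w29.7 gf40.0 q [-0.06  0.3   1.98 -0.    0.86 -1.58]
-0.11 t41.2 [0.4595 0.09   0.0297] F [1.3 1.4 1.4] T [-0.06 -0.29  0.04] w30.0 gf40.0 q [-0.06  0.29  2.01  0.    0.85 -1.58]
-0.14 t42.3 [0.4313 0.0913 0.0305] F [5.8 0.2 4.7] T [ 0.09 -0.6   0.03] w29.2 gf40.0 q [-0.06  0.23  2.08  0.    0.83 -1.58]
-0.1655 t43.3 [0.4132 0.0921 0.034 ] F [15.1  0.5 15.8] T [ 0.12 -2.15  0.13] w29.2 gf40.0 q [-0.06  0.18  2.13  0.    0.81 -1.58]
regrip t45.2 [0.4503 0.0904 0.0324] F [1.3 0.1 0.9] T [ 0.08  0.03 -0.  ] w30.0 gf40.0 q [-0.06  0.26  2.03  0.    0.85 -1.58]
lift t46.0 [0.4494 0.0904 0.1094] F [-0.3  0.8 -1.9] T [-0.03  0.01 -0.03] w29.6 gf40.0 q [-0.06  0.11  2.01 -0.    1.03 -1.58]
True
down t48.4 [ 0.5131 -0.0248  0.0202] F [ 0.4 -0.3  2.6] T [ 0.01 -0.39 -0.  ] w30.1 gf40.0 q [-0.28  0.38  1.89  0.    0.87 -1.8 ]
open t48.7 [ 0.5121 -0.0245  0.0198] F [-0.2  0.1  0.1] T [-0.   -0.01 -0.03] w35.4 gf0.0 q [-0.28  0.38  1.89 -0.    0.87 -1.8 ]
 t51.0 [0.5001 0.2191 0.329 ] F [-0.1 -0.   0.1] T [ 0.03 -0.   -0.01] w35.0 gf0.0 q [ 0.2   0.06  1.58 -0.    1.5  -1.32]
```

View pics/w7.png

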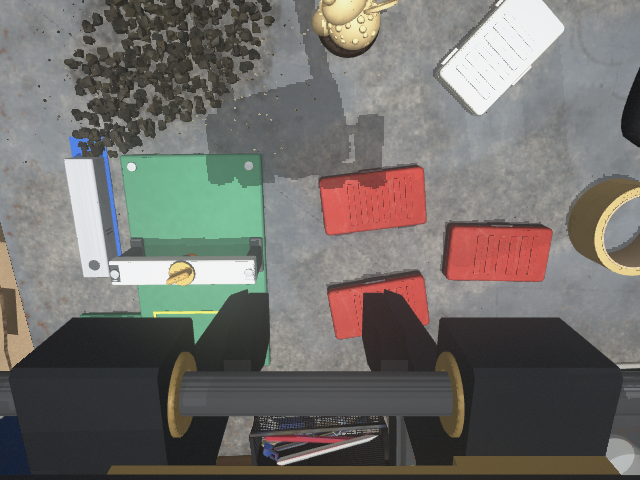

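The block is on the blue rest, top from (66,158) to (110,276), and looks flat. The three red cases are at (373,200), (497,252) and (378,303). The bean heap is solid: the block's end pushed against it while sliding out. I'll measure the block's offset on the rest and the screw angle.

```bash
python3 - <<'E'
from h import *
import pickle
c=pickle.load(open("w7.pkl","rb"));F=np.array([EX,EY]);f=lambda p:(p-S)@F.T
for q in blobs(c,(0,0,120),(180,45,255),400,(55,150,125,290))[:2]:
    r=rect(c,q,.026);print("block",r,"feeder",f(r[:2]),cv2.boundingRect(q))
print(f(ray(c,[(66,158),(103,157),(110,275),(83,277)],.026)))
for q in blobs(c,(0,130,60),(8,255,255),1500,(300,150,600,350)):
    print("case",rect(c,q,.022),cv2.boundingRect(q))
im=c["image"][:,:,::-1]
a=cv2.resize(im[130:295,55:130],(273,600));b=cv2.resize(im[250:292,155:207],(520,420),interpolation=cv2.INTER_CUBIC)
cv2.imwrite("pics/c7.png",np.hstack([a,cv2.copyMakeBorder(b,0,180,0,0,cv2.BORDER_CONSTANT)]))
t=cap("top")
for q in blobs(t,(0,130,80),(8,255,255),500,(220,165,365,270)):print("top case",rect(t,q,.022))
E
```

```text
block [  0.5316  -0.021    0.1573   0.076  -12.6702] feeder [-0.03310062 -0.10724499] (56, 151, 70, 140)
block [ 0.5062  0.0124  0.1094  0.0146 -7.1497] feeder [-0.06010188 -0.07512565] (109, 151, 17, 103)
[[-0.10750019 -0.12264474]
 [-0.10842643 -0.0847089 ]
 [ 0.020113   -0.09532847]
 [ 0.02242323 -0.12555537]]
case [ 5.19000e-01  2.81200e-01  1.08800e-01  6.16000e-02 -8.56552e+01] (321, 168, 106, 68)
case [5.8470e-01 4.1750e-01 1.0940e-01 6.2100e-02 8.6071e+01] (447, 227, 106, 55)
case [ 6.42800e-01  2.85800e-01  1.08800e-01  6.19000e-02 -8.21338e+01] (329, 277, 101, 63)
top case [5.79700e-01 4.12400e-01 1.09700e-01 6.24000e-02 8.60899e+01]
top case [ 5.13200e-01  2.86400e-01  8.95000e-02  6.18000e-02 -8.51028e+01]
```

View pics/c7.png

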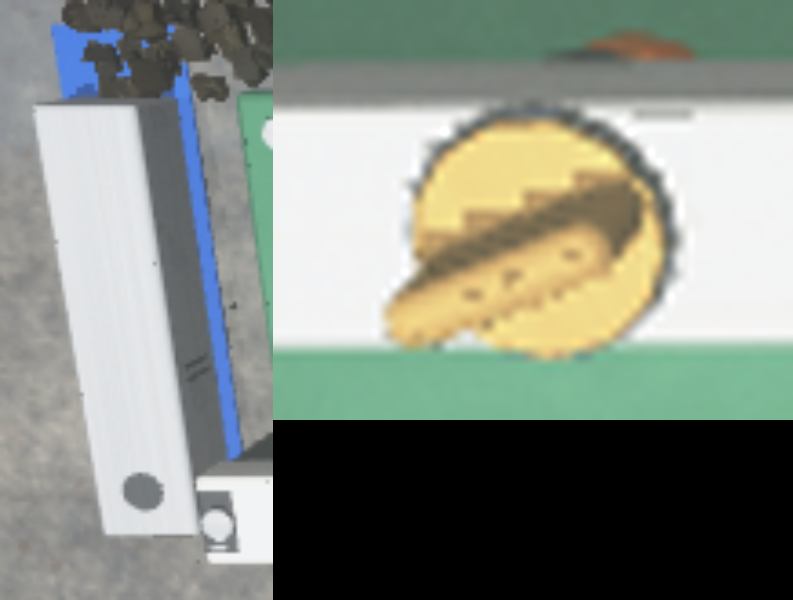

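```bash
python3 - <<'E'
from h import *
import pickle
c=pickle.load(open("w7.pkl","rb"));A=lambda x,y:(155+x/10,250+y/10)
for p,q in(((430,265),(590,190)),((440,345),(600,265)),((400,315),(590,240))):
    d=np.diff(ray(c,[A(*p),A(*q)],.085),axis=0)[0];t=np.degrees(np.arctan2(d[1],d[0]));print("screw rad",(np.radians(-2.8-t))%np.pi+np.pi)
th=np.radians(177.2)
robot.move_pose(fw(-.078,-.110,.12),quat(th));robot.command_gripper(.42)
robot.move_straight(fw(-.078,-.110,.021),feed=.1,stop_force=8);rep("at")
robot.command_gripper(0,30);rep("grip");z=st()["eef_pos"][2]
print(robot.move_straight(fw(-.0875,-.110,z),feed=.02,stop_force=5));rep("dragged")
robot.sleep(.3);rep()
robot.command_gripper(.42);robot.move_straight(fw(-.09,-.110,.13))
robot.move_pose(fw(-.10,-.06,.28),quat(np.pi-.05));robot.sleep(.2)
c=cap("wrist","w8");rep()
pickle.dump({k:c[k] for k in("image","hsv","W","f","cx","cy")},open("w8.pkl","wb"))
x,y=proj(c,fw(-.05,-.11,.026)).astype(int);print(x,y)
cv2.imwrite("pics/c8.png",cv2.resize(c["image"][max(y-90,0):y+110,x-70:x+80,::-1],None,fx=3,fy=3,interpolation=cv2.INTER_CUBIC));print(x-70,max(y-90,0))
E
```

```text
screw rad 4.264921494716476
screw rad 4.237817783075409
screw rad 4.32548890247535
at t53.7 [ 0.4872 -0.0217  0.0216] F [ 0.3 -0.7  0.2] T [ 0.01 -0.02 -0.01] w36.9 gf0.0 q [-0.29  0.34  1.96 -0.    0.84 -1.81]
grip t54.0 [ 0.4872 -0.0218  0.0217] F [-0.5 -0.9  4.1] T [-0.09  0.07  0.04] w29.7 gf29.9 q [-0.29  0.34  1.96 -0.    0.84 -1.81]
False
dragged t54.6 [ 0.4767 -0.021   0.0217] F [-0.1  0.5  3.9] T [-0.05  0.13  0.04] w29.5 gf29.9 q [-0.29  0.32  1.98 -0.    0.84 -1.82]
 t54.9 [ 0.4767 -0.021   0.0217] F [-2.   0.8  5.6] T [ 0.02  0.25 -0.  ] w29.8 gf29.9 q [-0.29  0.32  1.98 -0.    0.84 -1.82]
 t57.0 [0.4664 0.0291 0.278 ] F [-0.  -0.2  0.4] T [ 0.02  0.05 -0.  ] w37.0 gf0.0 q [-0.19 -0.09  1.83 -0.    1.4  -1.71]
262 250
192 160
```

View pics/c8.png

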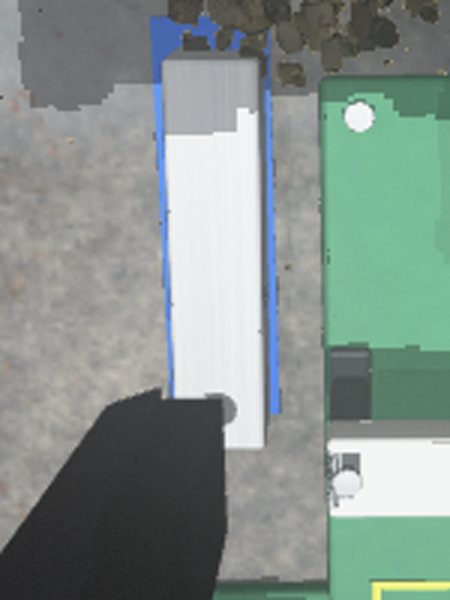

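The setting is unchanged (about 4.27 rad) and the block was not obstructed. It lies on the rest, top from crop (163,62) to (264,447).

```bash
python3 - <<'E'
from h import *
import pickle
c=pickle.load(open("w8.pkl","rb"));F=np.array([EX,EY]);f=lambda uv,z:(ray(c,uv,z)-S)@F.T
A=lambda x,y:(192+x/3,160+y/3)
b=f([A(163,62),A(258,62),A(264,447)],.026);print("block",b,"ctr",(b[0]+b[2])/2)
r=f([A(150,15),A(280,412)],0);print("rest",r,"ctr",r.mean(0))
E
```

```text
block [[-0.11667042 -0.12217511]
 [-0.11662986 -0.09320911]
 [ 0.01167854 -0.09454413]] ctr [-0.05249594 -0.10835962]
rest [[-0.12804817 -0.12989563]
 [ 0.01058478 -0.09096576]] ctr [-0.05873169 -0.1104307 ]
```

```bash
cat > place.py <<'E'
from h import *
def pick(x,y,deg,zc=.0):
    q=quat(np.radians(deg))
    robot.move_pose([x,y,.15],q);robot.command_gripper(1.0)
    robot.move_straight([x,y,zc+.019],feed=.12,stop_force=10);rep("at")
    robot.command_gripper(0,30);rep("grip")
    robot.move_straight([x,y,.20],feed=.15);rep("lift")
def put(n,deg=87.2,x=.1063,y=.0005):
    q=quat(np.radians(deg));z=.010+.022*n+.019
    robot.move_pose(fw(x,y,.20),q);robot.sleep(.2)
    robot.move_straight(fw(x,y,z+.012),feed=.1)
    print(robot.move_straight(fw(x,y,z-.002),feed=.02,stop_force=4));rep("down")
    robot.command_gripper(.85);robot.move_straight(fw(x,y,.20),feed=.15);rep("off")
E
python3 - <<'E'
from place import *
t=cap("top");print("shelf",ray(t,[(310,147),(322,131),(345,131)],0),ray(t,[(310,140),(322,131)],.08))
E
```

```text
shelf [[0.74628717 0.3131923 ]
 [0.785353   0.28684604]
 [0.78651884 0.23436466]] [[0.73000232 0.31068223]
 [0.75054215 0.2859979 ]]
```

```bash
python3 - <<'E'
from place import *
import pickle
pick(.519,.2812,94.3);put(0)
robot.move_pose(fw(-.02,-.03,.30),quat(np.pi-.05));robot.sleep(.2)
c=cap("wrist","w9");rep()
pickle.dump({k:c[k] for k in("image","hsv","W","f","cx","cy")},open("w9.pkl","wb"))
F=np.array([EX,EY])
for q in blobs(c,(0,130,60),(8,255,255),1500):
    r=rect(c,q,.032);print(r,(r[:2]-S)@F.T,cv2.boundingRect(q))
E
```

```text
at t60.9 [0.5197 0.2814 0.0199] F [ 0.5 -0.4 -0.5] T [-0.02  0.08  0.01] w88.0 gf0.0 q [ 0.3   0.51  1.69 -0.    0.93  0.22]
grip t61.4 [0.5191 0.2813 0.0193] F [-0.9  0.4  3.2] T [-0.11  0.21  0.02] w61.6 gf30.0 q [0.3  0.52 1.69 0.   0.93 0.22]
lift t62.7 [0.5183 0.281  0.1988] F [ 0.3 -0.1 -1.5] T [-0.07  0.02  0.03] w61.8 gf30.0 q [ 0.3   0.26  1.62 -0.    1.27  0.22]
True
down t66.2 [0.6759 0.0798 0.0293] F [-0.5 -0.9  3.9] T [-0.    0.16 -0.03] w61.6 gf30.0 q [-0.06  0.66  1.44 -0.    1.05 -0.01]
off t67.9 [0.6754 0.0798 0.1986] F [ 0.5 -0.6  0.3] T [-0.1   0.06  0.06] w74.9 gf0.0 q [-0.06  0.46  1.36  0.    1.33 -0.01]
 t69.6 [0.5485 0.0555 0.2997] F [ 0.3 -0.4 -0.8] T [ 0.06 -0.04 -0.01] w74.8 gf0.0 q [-0.11  0.09  1.61  0.    1.44 -1.64]
[ 6.3790e-01  2.7960e-01  1.0620e-01  6.2500e-02 -8.2409e+01] [0.05838823 0.19818886] (486, 233, 108, 73)
[6.771e-01 8.000e-02 1.089e-01 6.090e-02 8.716e+01] [0.10729184 0.00074207] (292, 287, 106, 54)
```

View pics/w9.png

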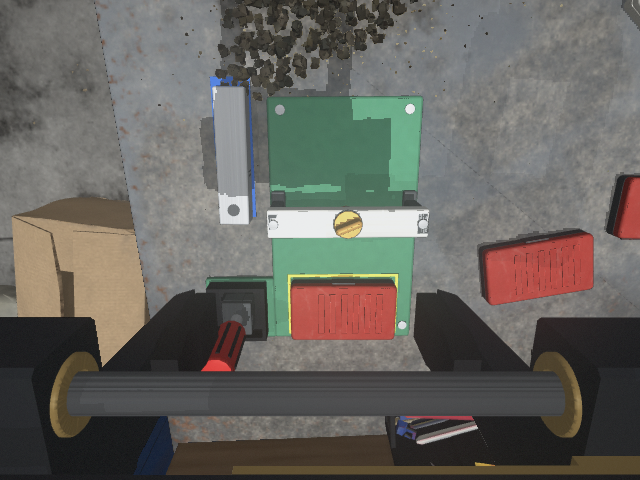

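The first case is square in the outline, (291,283) to (398,340). The driver stands in its holder and the block is on its rest. I'll stack the other two.

```bash
python3 - <<'E'
from place import *
import pickle
pick(.5847,.4175,86.1);put(1)
pick(.6428,.2858,97.9);put(2)
robot.move_pose(fw(-.02,-.03,.32),quat(np.pi-.05));robot.sleep(.2)
c=cap("wrist","w10");rep()
F=np.array([EX,EY])
for q in blobs(c,(0,130,60),(8,255,255),1500):
    r=rect(c,q,.076);print(r,(r[:2]-S)@F.T,cv2.boundingRect(q))
E
```

```text
at t73.1 [0.5855 0.4179 0.0202] F [-0.  -0.1 -0.4] T [-0.04  0.09 -0.04] w88.2 gf0.0 q [0.46 0.74 1.32 0.   1.08 0.52]
grip t73.6 [0.5848 0.4176 0.0194] F [-1.2 -0.5  2.3] T [-0.11  0.23 -0.04] w61.6 gf30.0 q [0.46 0.74 1.32 0.   1.08 0.52]
lift t75.0 [0.584  0.4171 0.1984] F [ 0.6  0.1 -2.1] T [-0.06  0.02  0.03] w61.5 gf30.0 q [ 0.46  0.54  1.25 -0.    1.36  0.52]
True
down t78.6 [0.6759 0.0798 0.0513] F [-1.   0.9  4.4] T [-0.    0.21  0.02] w61.8 gf30.0 q [-0.06  0.62  1.43 -0.    1.08 -0.01]
off t80.2 [0.6754 0.0798 0.1986] F [ 0.  -0.1 -0. ] T [-0.08  0.09 -0.03] w74.8 gf0.0 q [-0.06  0.46  1.36 -0.    1.33 -0.01]
at t82.7 [0.6437 0.286  0.0202] F [0.2 0.  0.2] T [-0.08  0.05  0.05] w87.8 gf0.0 q [ 0.25  0.71  1.37 -0.    1.06  0.11]
grip t83.2 [0.6429 0.2858 0.0194] F [ 0.3 -0.6  2.8] T [-0.09  0.25 -0.02] w61.9 gf30.0 q [ 0.25  0.71  1.37 -0.    1.06  0.11]
lift t84.5 [0.6421 0.2856 0.1984] F [ 0.  -0.6 -1.5] T [-0.09  0.05  0.06] w61.2 gf30.0 q [ 0.25  0.5   1.29 -0.    1.35  0.11]
True
down t87.4 [0.676  0.0798 0.0733] F [-0.  -0.5  3.8] T [-0.11  0.11 -0.02] w61.4 gf30.0 q [-0.06  0.6   1.43  0.    1.12 -0.01]
off t88.8 [0.6754 0.0798 0.1987] F [-0.7  0.2 -0.7] T [-0.1   0.02 -0.  ] w74.8 gf0.0 q [-0.06  0.46  1.36 -0.    1.33 -0.01]
 t90.5 [0.5485 0.0555 0.3196] F [-0.2  0.1 -1.1] T [ 0.01 -0.07 -0.02] w74.9 gf0.0 q [-0.11  0.08  1.58 -0.    1.48 -1.64]
[6.76700e-01 8.01000e-02 1.08800e-01 6.14000e-02 8.71644e+01] [0.10688743 0.00082241] (290, 296, 112, 57)
```

View pics/w10.png

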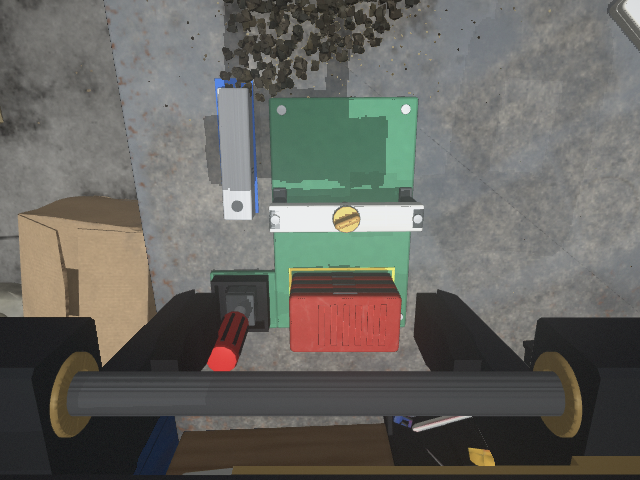

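The column stands square on the outline, the block is on its rest, and the driver is in its holder. One numeric check with the top camera for any case left over, then I hand it in.

```bash
python3 - <<'E'
from h import *
robot.move_pose([.40,.25,.33],quat(np.pi-.05))
t=cap("top")
for q in blobs(t,(0,130,80),(8,255,255),400):print(cv2.boundingRect(q),rect(t,q,.022)[:4])
print(robot.close_job());rep()
E
```

```text
(395, 154, 54, 32) [0.6903 0.0661 0.1162 0.0661]
(112, 79, 54, 34) [0.8516 0.7041 0.1117 0.0741]
(20, 91, 56, 31) [0.8219 0.9078 0.1188 0.0673]
(62, 284, 38, 39) [0.3827 0.7793 0.0839 0.0687]
the job is handed in; nothing more can be done
None
the job is handed in; nothing more can be done
```

The job is handed in: screw at about 4.28 rad by camera (the block first touches at 4.0), block on its blue rest about 6 mm off centre, driver in its holder, and the three red cases found stacked square on the outline; while being pulled out the block's end pushed against the solid bean heap at about 15 N, with no change in the screw angle I could see.

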